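# Roll a turned roller into the bench stop with a palm block

## Robot

A 6-joint arm with a two-finger parallel gripper is mounted at the origin on the work surface. World frame = base frame: x ahead of the robot, y to its left, z up, the work surface at z = 0. Lengths are in m, angles in rad, forces in N, time in s.
With the tool pointing down it reaches from about 0.35 to 0.775 m from the base axis. Payload 5.5 kg.
Tool frame: the origin (TCP) lies on the mounting face of the last link; the fingertips stand 173 mm ahead of it and the grasp point (between the pads) lies 155 mm ahead of it; z points along the fingers, y is the direction in which the jaws open and shut (so a half turn about z gives the same grasp; the last joint's range is limited). The gripper opens to 85 mm and grips with 20 to 120 N. Pads are 22 mm wide; open, the fingers measure 114 mm over their backs; the gripper's body (76 mm by 85 mm) begins 54 mm behind the grasp point. The pads swing forward as they close: fully open they stand 13 mm farther back than shut.
Start: joints at [1.158, 0.313, 0.046, 1.304, 0, 1.431], TCP at [0.155, 0.554, 0.405] pointing down, gripper open.
Joint ranges: [-2.76, 2.76], [-0.86, 1.69], [-1.03, 1.26], [-2.2, 2.34], [-1.47, 1.5], [-3.14, 3.14]. Speed limits (rad/s): [2.57, 2.57, 3.14, 3.14, 3.14, 3.14].

## Interface

Orientations are given as a unit quaternion [w, x, y, z].
In Python, from workcell import get_state, eyes, env gives the robot as it stands. The module is installed in compiled form; this text tells all that it offers.
- The arm moves only by the tool carry_out, never from a script. Its argument "motion" is a list of rows, each an object of numbers: "jaw": the opening, from -1 (shut) to 1 (fully open); "tx", "ty", "tz": the shift along the tool's x, y, z in cm; "wx", "wy", "wz": the turn, a rotation vector about the tool's x, y, z in degrees. In form: [{"jaw": .., "tx": .., "ty": .., "tz": .., "wx": .., "wy": .., "wz": ..}, ...]. A call has 1 to 20 rows; each row shifts and turns the commanded pose from where the row before left it, along the tool's axes as they then stand; what a row does not reach is not made up. A row lasts 1/8 s, in which the tool goes at most 62.5 mm and 10.7 degrees, less where a joint would pass 70% of its speed; a pose out of reach is approached as far as the arm can. A call with a gripper value outside its range is refused whole. The fingers move at their own pace and stop on an object; "force" is the grip in N (left out, the last holds). Time passes only in rows, so rows that do not move let the fingers close. It gives the time, the measured TCP pose, the force and the opening at its end, in the units of the state.
- get_state(): the state, without advancing time (a new reading comes with each control period).
- eyes.read_camera(name): name is "scene" or "top" or "wrist"; returns the picture (384x512x3 uint8, blue, green, red); there is no depth.
- eyes.calibration(name): a dict with "K" (3x3 intrinsics, pixels), "camera_from_world" (4x4, takes a point from world to camera coordinates). Camera axes: x right, y up, looking along -z (the intrinsics and any distortion apply to the point x, -y, -z); pixel columns grow to the right and rows downward; lengths in m; the calibration is good to about 2 mm. A picture is of the moment at which its call begins: read the wrist's pose just before it. calibration takes no time and is no camera call; for the wrist camera it gives the pose at the moment of the call.
- env.hand_in(): hands the job in, once; it reports no verdict.
The state is a dict: "clock": time; "joint_pos": joint angles; "qvel": joint speeds; "tau": joint torques, N m; "tcp_pos": TCP position; "orientation": TCP orientation; "wrist_force": force on the tool from outside, world axes, zero at the start; "ft_torque": the same for the moment, N m; "finger_gap": finger opening in m.
Only numpy, scipy, OpenCV 4.12 (cv2) and the standard library are available. Lean on these libraries where they do the work, as an engineer would, in place of code of your own. Each camera call takes 0.05 s, during which the arm holds its last target.

## Task

Pick up the wooden palm block from its cork mat by its handle and lay its flat sole on top of the turned wooden roller. Under light, steady pressure (never more than about 3 kg) roll the roller along the bench, over the low steel bead and home against the bench stop, and press it firmly against the stop for about a second with the block still on top; never push the roller from behind, and do not touch it with the gripper. Then set the block back flat in the middle of its mat, leaving the roller lying square against the stop and the mug, hammer and can undisturbed.

Things in the scene. Friction and masses are not known exactly. Their poses are not given: they have to be found in the camera images.
- roller: Plain pale turned wooden roller, smooth solid cylinder 96 mm in diameter, 150 mm long, about 0.6 kg, lying loose 120 to 145 mm before the stop's face, up to 0.03 rad askew to it. Origin at its centre, 48 mm above the bench; y runs along the cylinder, x and z turn with it. It rolls half as far as a sole pressed on its top moves.
- stop: Bench stop fixed to the bench: a straight dark wooden fence 240 mm long, 35 mm thick, 62 mm high. Origin on the bench at the middle of the foot of the face towards the roller; x points into the fence (the rolling direction), y along it, z up. Home, the roller lies on the bench between bead and fence, its axis 48 mm before the face.
- bead (a point): Half-round steel bead belonging to the stop, 240 mm long, parallel to the fence, crest 66 mm before the fence face; it stands 2.5 mm above the bench (8 mm radius, part sunk). Flat straps join its ends to the fence. This point is at the middle of its crest; axes as the stop's. The roller must climb over it and drops behind it.
- block_handle (a point): Palm block, loose, 0.3 kg: flat plywood sole 170 (x) by 90 (y) by 15 mm thick, and in the middle on top an upright wooden handle 40 mm thick (x), 70 mm wide (y), 47 mm tall; 62 mm high in all. Point: middle of the handle, 36 mm above the sole's underside; x along the sole's length, z up. Grip across the 40 mm with the fingertips down on the sole. Starts on the mat.
- mat: Thin cork mat, 220 mm (x) by 170 mm (y), 3 mm thick, fixed to the bench. Origin at the middle of its underside, x along its length, z up.
- mug: Blue ceramic mug, bystander. Origin at the centre of its underside.
- mallet: Hammer lying on the bench, 220 mm long, bystander.
- oil: Green can, bystander, 60 mm in diameter, 130 mm tall. Origin at the centre of its underside.
Not all that is in view belongs to the job. There is more than one size of the part that bears block_handle; the job needs the largest.

How it is judged:
On the way, in this order (a step that is already met when the one before it is completed fails the run):
1. the palm block lies flat on top of the roller and presses it (contact force between block and roller above 1.5 N and height (world z) of block_handle above 0.122 m and angle between block_handle's own z axis and vertical below 0.15 rad), for 0.2 s.
2. the roller is home against the fence, pressed on it with 3 N or more, the block still on top (contact force between roller and stop above 3 N and contact force between block and roller above 1.5 N and height (world z) of block_handle above 0.122 m and x of roller in the frame of stop above -0.052 m), for 0.4 s.
At the end, for the whole second after the job is handed in: The roller lies at rest on the bench between bead and fence, its axis 44 to 52.5 mm before the fence face, square to within 0.04 rad and within 40 mm of the fence's middle; the palm block stands flat and still on its mat, its handle within 30 mm of the mat's middle along each of the mat's axes (x of roller in the frame of stop between -0.0525 and -0.044 m and y of roller in the frame of stop between -0.04 and 0.04 m and angle between the y axis of roller and the y axis of stop, either way round below 0.04 rad and height (world z) of roller below 0.05 m and linear speed of each of roller, block below 0.02 m/s and x of block_handle in the frame of mat between -0.03 and 0.03 m and y of block_handle in the frame of mat between -0.03 and 0.03 m and height (world z) of block_handle below 0.042 m and angle between block_handle's own z axis and vertical below 0.05 rad); the robot touches nothing.
It fails at once if the roller is pressed by the block with more than 30 N (contact force between block and roller above 30 N).
It fails at once if the roller is pushed with the block lowered behind it instead of on top (contact force between block and roller above 1 N and height (world z) of block_handle below 0.115 m).
It fails at once if the gripper or arm touches the roller (contact force between any of the fingers, the arm and roller above 1 N).
It fails at once if a bystander is disturbed (distance of any of mug, mallet, oil from where it was at the start of the episode above 0.02 m).
It also fails if it takes over 72 s, if anything falls off the work surface, if the arm or the gripper's body presses on something with over 40 N, if the wrist force passes 120 N, or if a joint passes its speed limit or range.

## Working session

There is one attempt and no reset: what is moved stays moved. The work goes in short steps, Python scripts to look and compute and a tool call to move; the robot and the scene stay as the last step left them, time stands still between calls to the robot, and variables do not carry over. Pictures are saved under pics/ and viewed, and the job is handed in when it is done.

Besides the shell and the picture viewer there is one more tool, called after "Call:" as name(argument=value, ...), one argument or row to a line, values as JSON. carry_out: Moves the arm, as the interface text tells. Its arguments: {"type":"object","properties":{"motion":{"type":"array"},"force":{"type":"number"}},"required":["motion"]}

```bash
mkdir -p pics; python3 - <<'E'
from workcell import get_state, eyes
import cv2
print(get_state())
for n in("scene","top","wrist"):
    c=eyes.calibration(n); print(n,c)
    cv2.imwrite(f"pics/{n}0.png",eyes.read_camera(n))
E
```

```text
{'clock': 0.0, 'joint_pos': array([1.15837186e+00, 3.13986062e-01, 4.49702587e-02, 1.30358668e+00,
       6.10216307e-06, 1.43119284e+00]), 'qvel': array([ 0.00069846,  0.00066058, -0.00082018,  0.00012526,  0.00094998,
       -0.00035797]), 'tau': array([-9.15219571e-04, -4.80631292e+01,  2.98532206e+01,  1.96724053e-02,
       -5.65619496e-05, -2.11793186e-06]), 'tcp_pos': array([0.15486308, 0.55354618, 0.40381317]), 'orientation': array([-2.49045584e-04,  1.35987780e-01,  9.90710103e-01, -8.68067091e-04]), 'wrist_force': array([-1.00478427,  0.30706661,  0.52087577]), 'ft_torque': array([ 0.01523692,  0.06057426, -0.02610698]), 'finger_gap': 0.08519786380231859}
scene {'K': array([[421.22794636,   0.        , 253.63792115],
       [  0.        , 421.22794636, 194.45910702],
       [  0.        ,   0.        ,   1.        ]]), 'camera_from_world': array([[ 0.78516772,  0.61927793, -0.00254835, -0.37569576],
       [-0.5151871 ,  0.65546584,  0.55221987,  0.23979768],
       [ 0.34364793, -0.43227234,  0.83369462, -1.36936703],
       [ 0.        ,  0.        ,  0.        ,  1.     
[... 173 characters left out ...]
'camera_from_world': array([[ 0.02392111, -0.99957308,  0.01677588, -0.05989861],
       [ 0.98527353,  0.02641411,  0.16893301, -0.52426707],
       [-0.16930401,  0.01248777,  0.98548476, -1.04324905],
       [ 0.        ,  0.        ,  0.        ,  1.        ]])}
wrist {'K': array([[335.40556739,   0.        , 250.1501833 ],
       [  0.        , 335.40556739, 191.64014693],
       [  0.        ,   0.        ,   1.        ]]), 'camera_from_world': array([[ 0.26994839,  0.96287237, -0.00215966, -0.57415787],
       [-0.9240036 ,  0.25841908, -0.28184556,  0.03661398],
       [-0.2708232 ,  0.07807929,  0.95945735, -0.37917113],
       [ 0.        ,  0.        ,  0.        ,  1.        ]])}
```

View pics/scene0.png

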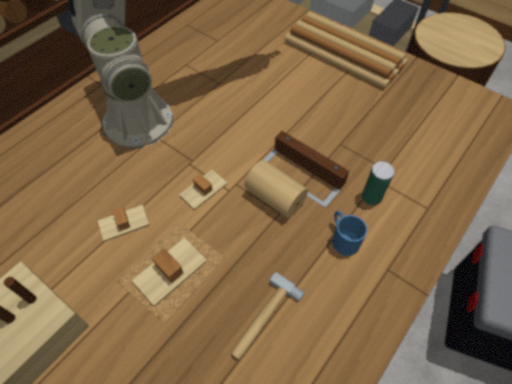

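View pics/top0.png

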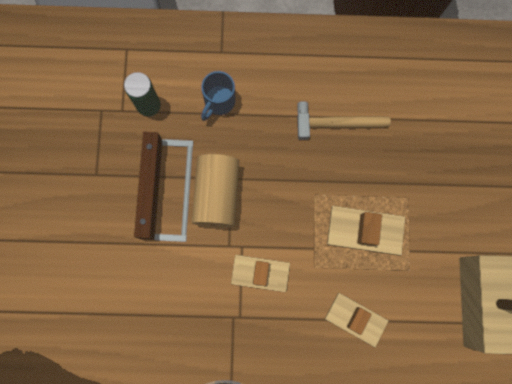

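View pics/wrist0.png

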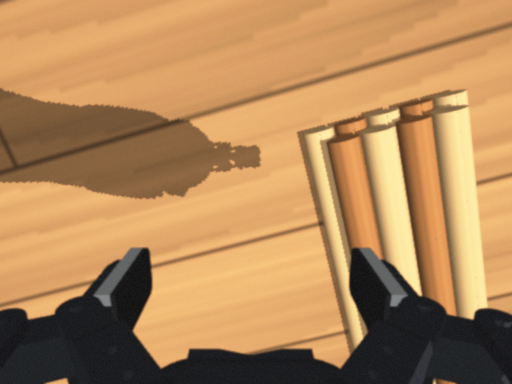

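Candidates for the palm block in the top image are the block on the cork mat (370,230), a small block (261,273) and a small block (357,320). The largest is the one on the mat. I'll check it in a close crop together with the masks.

```bash
cat > h.py <<'E'
import numpy as np,cv2
from workcell import get_state, eyes
def ray(n,uv,z,C=None):
    C=C or eyes.calibration(n); K=C["K"];T=C["camera_from_world"]
    uv=np.atleast_2d(np.asarray(uv,float)); 
    d=np.c_[(uv[:,0]-K[0,2])/K[0,0],-(uv[:,1]-K[1,2])/K[1,1],-np.ones(len(uv))]@T[:3,:3]
    o=-T[:3,:3].T@T[:3,3]
    return o+d*((z-o[2])/d[:,2])[:,None]
def proj(n,P):
    C=eyes.calibration(n);T=C["camera_from_world"];P=np.atleast_2d(P)
    c=P@T[:3,:3].T+T[:3,3]; c=c/-c[:,2:]
    return np.c_[C["K"][0,0]*c[:,0]+C["K"][0,2],-C["K"][1,1]*c[:,1]+C["K"][1,2]]
E
python3 - <<'E'
import cv2,numpy as np
t=cv2.imread("pics/top0.png"); s=cv2.imread("pics/scene0.png")
a=cv2.resize(t[185:285,300:425],None,fx=5,fy=5,interpolation=cv2.INTER_CUBIC)
cv2.imwrite("pics/cblk.png",a)
b=cv2.resize(t[120:250,125:250],None,fx=4.5,fy=4.5,interpolation=cv2.INTER_CUBIC)
cv2.imwrite("pics/crol.png",b)
hsv=cv2.cvtColor(t,cv2.COLOR_BGR2HSV)
for n,p in dict(sole=(345,228),handle=(371,230),mat=(360,262),roller=(215,190),fence=(147,190),strap=(188,190),bench=(280,200),small=(245,272)).items(): print(n,hsv[p[1],p[0]])
E
```

```text
sole [ 21  99 196]
handle [ 14 143 141]
mat [ 17 130 153]
roller [ 18 117 189]
fence [ 11 136  90]
strap [ 36   9 140]
bench [ 15 130 126]
small [ 19 101 201]
```

View pics/cblk.png

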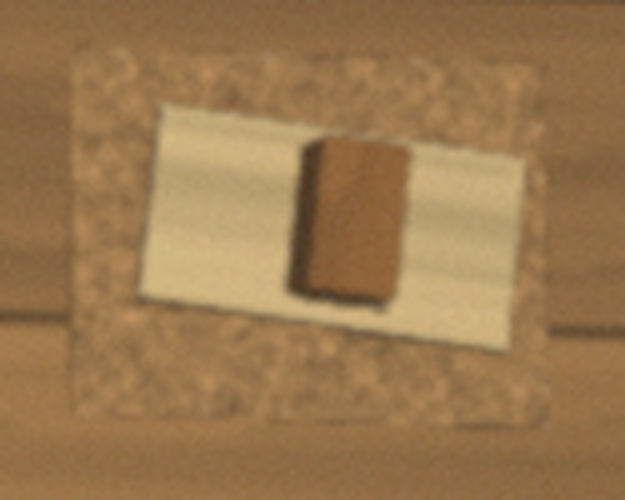

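View pics/crol.png

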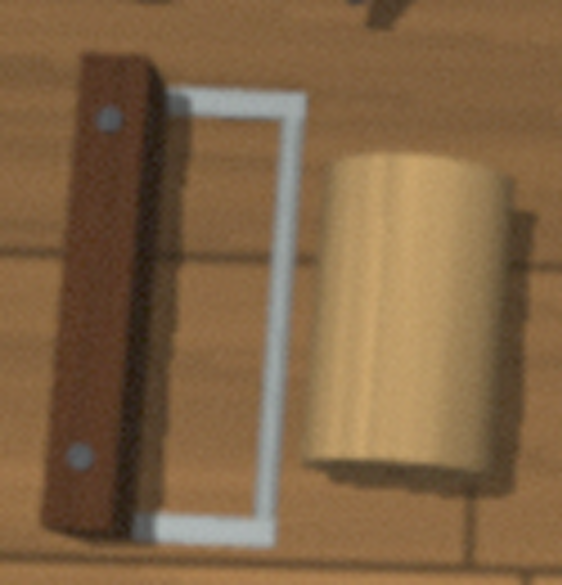

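The crop shows the large block with its brown handle on the cork mat: sole corners at about (160,105), (523,157), (508,350), (140,297) in crop pixels. The second crop shows the fence, the bead frame, and the roller to their right. Next I'll measure them.

```bash
python3 - <<'E'
from h import *
np.set_printoptions(precision=4,suppress=True)
t=cv2.imread("pics/top0.png"); hsv=cv2.cvtColor(t,cv2.COLOR_BGR2HSV)
def blob(m,roi):
    mm=np.zeros_like(m); x0,y0,x1,y1=roi; mm[y0:y1,x0:x1]=m[y0:y1,x0:x1]
    cs,_=cv2.findContours(mm,cv2.RETR_EXTERNAL,cv2.CHAIN_APPROX_NONE)
    return max(cs,key=cv2.contourArea)
def info(name,c,z):
    W=ray("top",c.reshape(-1,2),z)[:,:2]
    (cx,cy),(w,h),a=cv2.minAreaRect((W*1000).astype(np.float32))
    print(name,"ctr",round(cx,1),round(cy,1),"size",round(w,1),round(h,1),"ang",round(a,2))
sole=blob(cv2.inRange(hsv,(17,60,165),(28,125,255)),(322,195,412,262)); info("sole",sole,.018)
# handle: scope
print("handle top corners", ray("top",np.array([(320,135),(412,143),(395,303),(305,295)])/5-.4+np.array([300,185]),.065)[:,:2])
han=np.array([(320,135),(412,143),(395,303),(305,295)])/5-.4+np.array([300,185]); info("handle",han[:,None],.065)
mat=np.array([(72,50),(540,65),(548,427),(72,415)])/5-.4+np.array([300,185]); info("mat",mat[:,None],.003); print(ray("top",mat,.003)[:,:2])
# bead and straps
m=cv2.inRange(hsv,(0,0,100),(180,50,255)); st=blob(m,(160,125,200,250)); info("frame",st,.001)
r=lambda p:np.array(p)/4.5-.4+np.array([125,120])
fr=ray("top",r([(306,92),(274,546)]),.001)[:,:2]; print("frame outer corners",fr)
# bead centreline: fit by columns mean per row
rows=[];
for v in range(148,232):
    u=np.where(m[v,178:200])[0]+178
    if 1<=len(u)<8: rows.append((u.mean(),v))
W=ray("top",rows,.0025)[:,:2]; 
l=cv2.fitLine(W.astype(np.float32),cv2.DIST_HUBER,0,.01,.01).ravel(); print("bead line",l,"ang",np.degrees(np.arctan2(l[1],l[0])))
f=ray("top",r([(82,52),(150,55),(118,535),(42,525)]),.062)[:,:2];print("fence top corners\n",f, np.linalg.norm(f[0]-f[1]),np.linalg.norm(f[0]-f[3]))
rol=ray("top",r([(330,155),(510,178),(487,472),(306,463)]),.048)[:,:2];print("roller sil at z=.048\n",rol)
o=-eyes.calibration("top")["camera_from_world"];T=eyes.calibration("top")["camera_from_world"];print("cam",-T[:3,:3].T@T[:3,3])
E
```

```text
sole ctr 455.1 -314.1 size 171.2 90.5 ang 82.98
handle top corners [[ 0.49   -0.2955]
 [ 0.4875 -0.3362]
 [ 0.4169 -0.3272]
 [ 0.4194 -0.2878]]
handle ctr 453.5 -312.0 size 40.8 73.0 ang 83.8
mat ctr 450.6 -304.6 size 220.7 169.5 ang 89.68
[[ 0.536  -0.1947]
 [ 0.5348 -0.4154]
 [ 0.3663 -0.4139]
 [ 0.3665 -0.195 ]]
frame ctr 540.8 128.7 size 243.0 69.5 ang 1.39
frame outer corners [[0.6608 0.0958]
 [0.4201 0.1015]]
bead line [ 0.9998 -0.0217  0.5407  0.1045] ang -1.2441003
fence top corners
 [[0.6609 0.202 ]
 [0.6603 0.1678]
 [0.4192 0.1697]
 [0.4231 0.2066]] 0.034136191585567875 0.23782123672071157
roller sil at z=.048
 [[ 0.6148  0.0768]
 [ 0.6054 -0.0145]
 [ 0.4559 -0.0075]
 [ 0.458   0.082 ]]
cam [ 0.3414 -0.033   1.1177]
```

```bash
cat >> h.py <<'E'
from scipy.spatial.transform import Rotation as Ro
def R():
    q=get_state()["orientation"]; return Ro.from_quat([q[1],q[2],q[3],q[0]])
def st():
    s=get_state(); M=R().as_matrix()
    print("t",round(s["clock"],2),"tcp",np.round(s["tcp_pos"],4),"yaw_y",round(np.degrees(np.arctan2(M[1,1],M[0,1])),2),"tilt z",np.round(M[:,2],4),"F",np.round(s["wrist_force"],2),"M",np.round(s["ft_torque"],2),"gap",round(s["finger_gap"],4),"q",np.round(s["joint_pos"],2))
def go(p,yaw=None):
    s=get_state(); M=R().as_matrix(); print("cm in tool:",np.round(M.T@(np.array(p)-s["tcp_pos"])*100,2), "wz",None if yaw is None else np.round(np.degrees(np.arctan2(M[1,1],M[0,1]))-yaw,2))
E
python3 - <<'E'
from h import *
for p in [(0.42,0.25,0.40),(0.455,-0.313,.40)]: go(p,83.2)
for n,uv,z in (("mug",(218,90),.05),("can",(138,84),.13),("hammerhead",(304,120),.02)): print(n,ray("top",[uv],z))
# cross-check via scene
print(proj("scene",[[.455,-.314,.018],[.454,-.313,.065],[.534,.034,.048],[.5407,.1045,.0025],[.45,-.305,.003]]))
E
```

```text
cm in tool: [-33.71 -22.09   0.42] wz -8.83
cm in tool: [-52.25 -75.37   0.5 ] wz -8.83
mug [[0.76887584 0.03650589 0.05      ]]
can [[0.74516149 0.20365837 0.13      ]]
hammerhead [[ 0.71214558 -0.16808779  0.02      ]]
[[169.1979696  269.99489732]
 [165.91287474 261.66890661]
 [277.05491483 189.56636279]
 [292.63170827 183.77503829]
 [171.27103184 268.65364145]]
```

Call:
carry_out(
  motion=[
    {"wz":-4.4},
    {"wz":-4.4},
    {"tx":-2,"ty":-2},
    {"tx":-2.7,"ty":-3},
    {"tx":-2.7,"ty":-3},
    {"tx":-2.7,"ty":-3},
    {"tx":-2.7,"ty":-3},
    {"tx":-2.7,"ty":-3},
    {"tx":-2.7,"ty":-3},
    {"tx":-2.7,"ty":-3},
    {"tx":-2.7,"ty":-3},
  ],
)

```text
invalid input at $.motion[0]: expected keys jaw, tx, ty, tz, wx, wy, wz
```

```bash
python3 - <<'E'
from h import *
st();go((0.455,-0.313,.35),83.2)
E
```

```text
t 0.15 tcp [0.1549 0.5536 0.404 ] yaw_y 74.37 tilt z [-6.0e-04 -1.3e-03 -1.0e+00] F [ 0.29  0.24 -0.48] M [ 0.05  0.   -0.  ] gap 0.0853 q [1.16 0.31 0.05 1.3  0.   1.43]
cm in tool: [-52.25 -75.36   5.5 ] wz -8.83
```

Call:
carry_out(
  motion=[
    {"jaw":1,"tx":0,"ty":0,"tz":0,"wx":0,"wy":0,"wz":-4.4},
    {"jaw":1,"tx":0,"ty":0,"tz":0,"wx":0,"wy":0,"wz":-4.4},
    {"jaw":1,"tx":-3,"ty":-2.7,"tz":0,"wx":0,"wy":0,"wz":0},
    {"jaw":1,"tx":-3,"ty":-2.7,"tz":0,"wx":0,"wy":0,"wz":0},
    {"jaw":1,"tx":-3,"ty":-2.7,"tz":0,"wx":0,"wy":0,"wz":0},
    {"jaw":1,"tx":-3,"ty":-2.7,"tz":0,"wx":0,"wy":0,"wz":0},
    {"jaw":1,"tx":-3,"ty":-2.7,"tz":0,"wx":0,"wy":0,"wz":0},
    {"jaw":1,"tx":-3,"ty":-2.7,"tz":0,"wx":0,"wy":0,"wz":0},
    {"jaw":1,"tx":-3,"ty":-2.7,"tz":0,"wx":0,"wy":0,"wz":0},
    {"jaw":1,"tx":-3,"ty":-2.7,"tz":0,"wx":0,"wy":0,"wz":0},
    {"jaw":1,"tx":-3,"ty":-2.7,"tz":0,"wx":0,"wy":0,"wz":0},
    {"jaw":1,"tx":-3,"ty":-2.7,"tz":0,"wx":0,"wy":0,"wz":0},
  ],
)

```text
clock: 1.65
tcp_pos: [0.4213, 0.2489, 0.4045]
orientation: [-0.0, 0.06, 0.998, 0.0]
wrist_force: [1.2, -0.9, -0.4]
finger_gap: 0.0854
```

```bash
python3 - <<'E'
from h import *
st();go((0.455,-0.313,.33),83.2)
E
```

```text
t 1.65 tcp [0.4213 0.2489 0.4045] yaw_y 83.17 tilt z [-3.e-04  0.e+00 -1.e+00] F [ 1.17 -0.94 -0.38] M [ 0.01 -0.01 -0.  ] gap 0.0854 q [ 0.37  0.15 -0.17  1.26  0.    0.49]
cm in tool: [-10.03 -55.39   7.45] wz -0.03
```

Call:
carry_out(
  motion=[
    {"jaw":1,"tx":-0.7,"ty":-4,"tz":0.5,"wx":0,"wy":0,"wz":0},
    {"jaw":1,"tx":-0.7,"ty":-4,"tz":0.5,"wx":0,"wy":0,"wz":0},
    {"jaw":1,"tx":-0.7,"ty":-4,"tz":0.5,"wx":0,"wy":0,"wz":0},
    {"jaw":1,"tx":-0.7,"ty":-4,"tz":0.5,"wx":0,"wy":0,"wz":0},
    {"jaw":1,"tx":-0.7,"ty":-4,"tz":0.5,"wx":0,"wy":0,"wz":0},
    {"jaw":1,"tx":-0.7,"ty":-4,"tz":0.5,"wx":0,"wy":0,"wz":0},
    {"jaw":1,"tx":-0.7,"ty":-4,"tz":0.5,"wx":0,"wy":0,"wz":0},
    {"jaw":1,"tx":-0.7,"ty":-4,"tz":0.5,"wx":0,"wy":0,"wz":0},
    {"jaw":1,"tx":-0.7,"ty":-4,"tz":0.5,"wx":0,"wy":0,"wz":0},
    {"jaw":1,"tx":-0.7,"ty":-4,"tz":0.5,"wx":0,"wy":0,"wz":0},
    {"jaw":1,"tx":-0.7,"ty":-4,"tz":0.5,"wx":0,"wy":0,"wz":0},
    {"jaw":1,"tx":-0.7,"ty":-4,"tz":0.5,"wx":0,"wy":0,"wz":0},
    {"jaw":1,"tx":-0.8,"ty":-4,"tz":0.7,"wx":0,"wy":0,"wz":0},
    {"jaw":1,"tx":-0.8,"ty":-3.4,"tz":0.7,"wx":0,"wy":0,"wz":0},
    {"jaw":1,"tx":0,"ty":0,"tz":0,"wx":0,"wy":0,"wz":0},
    {"jaw":1,"tx":0,"ty":0,"tz":0,"wx":0,"wy":0,"wz":0},
  ],
)

```text
clock: 3.65
tcp_pos: [0.4538, -0.3115, 0.3303]
orientation: [-0.001, 0.06, 0.998, 0.001]
wrist_force: [1.2, -0.7, 0.9]
finger_gap: 0.0856
```

```bash
python3 - <<'E'
from h import *
st();go((0.455,-0.313,.20),83.2)
C=eyes.calibration("wrist");im=eyes.read_camera("wrist");cv2.imwrite("pics/w1.png",im)
import pickle;pickle.dump(C,open("w1.pkl","wb"))
print(proj("wrist",[[.455,-.314,.018],[.454,-.313,.065]]))
E
```

```text
t 3.65 tcp [ 0.4538 -0.3115  0.3303] yaw_y 83.16 tilt z [-9.0e-04  1.4e-03 -1.0e+00] F [ 1.2  -0.73  0.91] M [-0.03  0.04  0.01] gap 0.0856 q [-0.75  0.3  -0.16  1.11  0.   -0.63]
cm in tool: [-0.15 -0.15 13.03] wz -0.04
[[246.70644657 180.8701625 ]
 [247.28742945 195.49702198]]
```

View pics/w1.png

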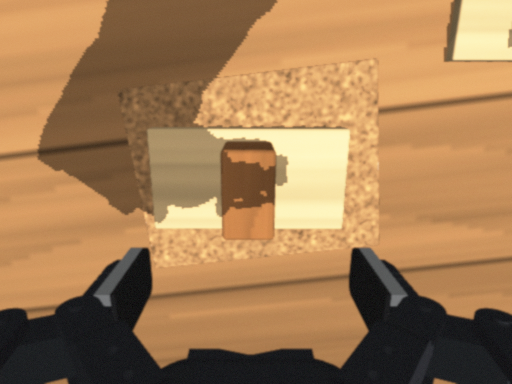

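The wrist view shows the handle top centred at about (248,195), which is where I predicted it. The sole is square with the jaws.

Call:
carry_out(
  motion=[
    {"jaw":0.6,"tx":-0.1,"ty":-0.1,"tz":3,"wx":0,"wy":0,"wz":0},
    {"jaw":0.6,"tx":0,"ty":0,"tz":3,"wx":0,"wy":0,"wz":0},
    {"jaw":0.6,"tx":0,"ty":0,"tz":3,"wx":0,"wy":0,"wz":0},
    {"jaw":0.6,"tx":0,"ty":0,"tz":2.5,"wx":0,"wy":0,"wz":0},
    {"jaw":0.6,"tx":0,"ty":0,"tz":1,"wx":0,"wy":0,"wz":0},
    {"jaw":0.5,"tx":0,"ty":0,"tz":0.5,"wx":0,"wy":0,"wz":0},
    {"jaw":0.3,"tx":0,"ty":0,"tz":0.5,"wx":0,"wy":0,"wz":0},
    {"jaw":0.2,"tx":0,"ty":0,"tz":0,"wx":0,"wy":0,"wz":0},
    {"jaw":0.2,"tx":0,"ty":0,"tz":0,"wx":0,"wy":0,"wz":0},
  ],
)

```text
clock: 4.82
tcp_pos: [0.4552, -0.3133, 0.1962]
orientation: [0.0, 0.06, 0.998, -0.0]
wrist_force: [-0.9, -0.2, 0.1]
finger_gap: 0.0509
```

```bash
python3 - <<'E'
from h import *
import pickle
C=pickle.load(open("w1.pkl","rb"))
m=ray("wrist",[(120,95),(378,60),(378,243),(157,266)],.003,C)[:,:2]; print("mat",m,m.mean(0))
print("sole",ray("wrist",[(149,127),(350,128),(344,229),(153,229)],.018,C)[:,:2].mean(0))
st()
E
```

```text
mat [[ 0.37098939 -0.41239992]
 [ 0.36926504 -0.19457501]
 [ 0.53507226 -0.19676971]
 [ 0.53380006 -0.41310523]] [ 0.45228169 -0.30421247]
sole [ 0.45460129 -0.31221244]
t 4.83 tcp [ 0.4552 -0.3133  0.1962] yaw_y 83.16 tilt z [ 8.e-04 -5.e-04 -1.e+00] F [-0.95 -0.18  0.06] M [0.   0.04 0.01] gap 0.0509 q [-0.75  0.42 -0.34  0.81  0.   -0.63]
```

Call:
carry_out(
  motion=[
    {"jaw":0.1,"tx":0,"ty":0,"tz":0.25,"wx":0,"wy":0,"wz":0},
    {"jaw":0.1,"tx":0,"ty":0,"tz":0.2,"wx":0,"wy":0,"wz":0},
    {"jaw":0.1,"tx":0,"ty":0,"tz":0,"wx":0,"wy":0,"wz":0},
  ],
)

```text
clock: 5.2
tcp_pos: [0.4549, -0.313, 0.1909]
orientation: [-0.0, 0.06, 0.998, 0.0]
wrist_force: [-0.7, 0.3, 0.1]
finger_gap: 0.0469
```

Call:
carry_out(
  motion=[
    {"jaw":0.1,"tx":0,"ty":0,"tz":0.1,"wx":0,"wy":0,"wz":0},
    {"jaw":0.1,"tx":0,"ty":0,"tz":0.1,"wx":0,"wy":0,"wz":0},
    {"jaw":0.1,"tx":0,"ty":0,"tz":0,"wx":0,"wy":0,"wz":0},
  ],
)

```text
clock: 5.58
tcp_pos: [0.455, -0.313, 0.1891]
orientation: [-0.0, 0.06, 0.998, 0.0]
wrist_force: [0.2, 0.2, 0.3]
finger_gap: 0.0469
```

Call:
carry_out(
  motion=[
    {"jaw":0.1,"tx":0,"ty":0,"tz":0.1,"wx":0,"wy":0,"wz":0},
    {"jaw":0.1,"tx":0,"ty":0,"tz":0.1,"wx":0,"wy":0,"wz":0},
    {"jaw":0.1,"tx":0,"ty":0,"tz":0,"wx":0,"wy":0,"wz":0},
  ],
)

```text
clock: 5.95
tcp_pos: [0.4549, -0.313, 0.1889]
orientation: [0.0, 0.06, 0.998, -0.0]
wrist_force: [-4.2, 3.0, 13.5]
finger_gap: 0.0467
```

Call:
carry_out(
  motion=[
    {"jaw":0.1,"tx":0,"ty":0,"tz":-0.3,"wx":0,"wy":0,"wz":0},
    {"jaw":0,"tx":0,"ty":0,"tz":0,"wx":0,"wy":0,"wz":0},
    {"jaw":-0.3,"tx":0,"ty":0,"tz":0,"wx":0,"wy":0,"wz":0},
    {"jaw":-0.6,"tx":0,"ty":0,"tz":0,"wx":0,"wy":0,"wz":0},
    {"jaw":-0.6,"tx":0,"ty":0,"tz":0,"wx":0,"wy":0,"wz":0},
    {"jaw":-0.6,"tx":0,"ty":0,"tz":0,"wx":0,"wy":0,"wz":0},
  ],
  force=80,
)

```text
clock: 6.7
tcp_pos: [0.4552, -0.3132, 0.1904]
orientation: [0.0, 0.06, 0.998, -0.0]
wrist_force: [-1.1, 1.0, 4.3]
finger_gap: 0.0394
```

```bash
python3 - <<'E'
from h import *
st()
E
```

```text
t 6.7 tcp [ 0.4552 -0.3132  0.1904] yaw_y 83.17 tilt z [ 5.e-04 -2.e-04 -1.e+00] F [-1.06  1.01  4.32] M [ 0.2   0.03 -0.08] gap 0.0394 q [-0.75  0.43 -0.35  0.79  0.   -0.63]
```

Call:
carry_out(
  motion=[
    {"jaw":-0.6,"tx":0,"ty":0,"tz":-0.5,"wx":0,"wy":0,"wz":0},
    {"jaw":-0.6,"tx":0,"ty":0,"tz":-1.5,"wx":0,"wy":0,"wz":0},
    {"jaw":-0.6,"tx":0,"ty":0,"tz":-2.5,"wx":0,"wy":0,"wz":0},
    {"jaw":-0.6,"tx":0,"ty":0,"tz":-2.5,"wx":0,"wy":0,"wz":0},
    {"jaw":-0.6,"tx":0,"ty":0,"tz":-2.5,"wx":0,"wy":0,"wz":0},
    {"jaw":-0.6,"tx":0,"ty":0,"tz":-2.5,"wx":0,"wy":0,"wz":0},
    {"jaw":-0.6,"tx":0,"ty":0,"tz":-2,"wx":0,"wy":0,"wz":0},
    {"jaw":-0.6,"tx":0,"ty":0,"tz":-0.5,"wx":0,"wy":0,"wz":0},
    {"jaw":-0.6,"tx":0,"ty":0,"tz":0,"wx":0,"wy":0,"wz":-2.8},
    {"jaw":-0.6,"tx":0,"ty":0,"tz":0,"wx":0,"wy":0,"wz":-2.8},
    {"jaw":-0.6,"tx":0,"ty":0,"tz":0,"wx":0,"wy":0,"wz":0},
    {"jaw":-0.6,"tx":0,"ty":0,"tz":0,"wx":0,"wy":0,"wz":0},
  ],
)

```text
clock: 8.2
tcp_pos: [0.4548, -0.3129, 0.3347]
orientation: [-0.0, 0.011, 1.0, 0.0]
wrist_force: [-0.0, 0.8, -3.4]
finger_gap: 0.0394
```

```bash
python3 - <<'E'
from h import *
st();go((0.537,-0.009,.335),88.76)
cv2.imwrite("pics/s1.png",eyes.read_camera("scene"));cv2.imwrite("pics/w2.png",eyes.read_camera("wrist"))
E
```

```text
t 8.2 tcp [ 0.4548 -0.3129  0.3347] yaw_y 88.72 tilt z [-6.e-04  7.e-04 -1.e+00] F [-0.03  0.82 -3.44] M [-0.01  0.02  0.  ] gap 0.0394 q [-0.75  0.3  -0.15  1.13  0.   -0.73]
cm in tool: [-7.540e+00  3.057e+01 -1.000e-02] wz -0.04
```

View pics/s1.png

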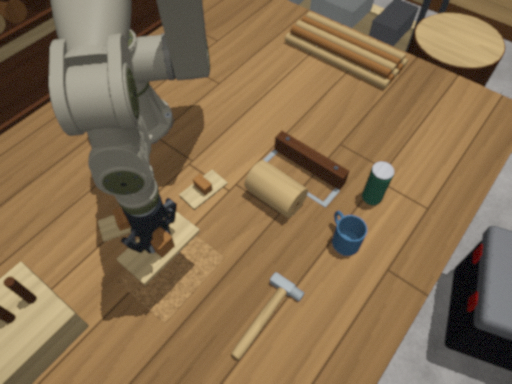

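View pics/w2.png

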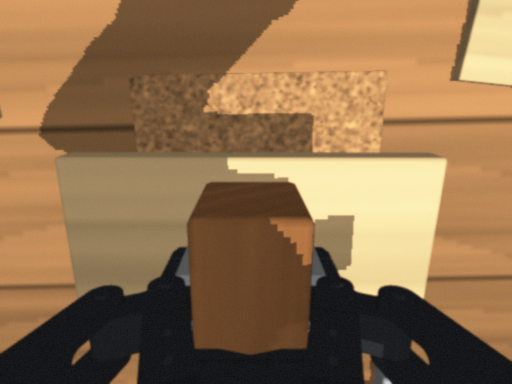

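The block hangs level in the gripper, and its weight reads about 3.4 N. Next I'll move it over the roller.

Call:
carry_out(
  motion=[
    {"jaw":-0.6,"tx":-0.3,"ty":1,"tz":0,"wx":0,"wy":0,"wz":0},
    {"jaw":-0.6,"tx":-0.6,"ty":2.5,"tz":0,"wx":0,"wy":0,"wz":0},
    {"jaw":-0.6,"tx":-0.6,"ty":2.5,"tz":0,"wx":0,"wy":0,"wz":0},
    {"jaw":-0.6,"tx":-0.6,"ty":2.5,"tz":0,"wx":0,"wy":0,"wz":0},
    {"jaw":-0.6,"tx":-0.6,"ty":2.5,"tz":0,"wx":0,"wy":0,"wz":0},
    {"jaw":-0.6,"tx":-0.6,"ty":2.5,"tz":0,"wx":0,"wy":0,"wz":0},
    {"jaw":-0.6,"tx":-0.6,"ty":2.5,"tz":0,"wx":0,"wy":0,"wz":0},
    {"jaw":-0.6,"tx":-0.6,"ty":2.5,"tz":0,"wx":0,"wy":0,"wz":0},
    {"jaw":-0.6,"tx":-0.6,"ty":2.5,"tz":0,"wx":0,"wy":0,"wz":0},
    {"jaw":-0.6,"tx":-0.6,"ty":2.5,"tz":0,"wx":0,"wy":0,"wz":0},
    {"jaw":-0.6,"tx":-0.6,"ty":2.5,"tz":0,"wx":0,"wy":0,"wz":0},
    {"jaw":-0.6,"tx":-0.6,"ty":2.5,"tz":0,"wx":0,"wy":0,"wz":0},
    {"jaw":-0.6,"tx":-0.6,"ty":2,"tz":0.5,"wx":0,"wy":0,"wz":0},
    {"jaw":-0.6,"tx":0,"ty":0,"tz":1.5,"wx":0,"wy":0,"wz":0},
    {"jaw":-0.6,"tx":0,"ty":0,"tz":1,"wx":0,"wy":0,"wz":0},
    {"jaw":-0.6,"tx":0,"ty":0,"tz":0.7,"wx":0,"wy":0,"wz":0},
    {"jaw":-0.6,"tx":0,"ty":0,"tz":0.3,"wx":0,"wy":0,"wz":0},
    {"jaw":-0.6,"tx":0,"ty":0,"tz":0,"wx":0,"wy":0,"wz":0},
    {"jaw":-0.6,"tx":0,"ty":0,"tz":0,"wx":0,"wy":0,"wz":0},
  ],
)

```text
clock: 10.68
tcp_pos: [0.5367, -0.01, 0.2956]
orientation: [0.0, 0.011, 1.0, -0.0]
wrist_force: [0.7, -0.3, -2.4]
finger_gap: 0.0394
```

```bash
python3 - <<'E'
from h import *
st();go((0.537,-0.009,.2834),88.76)
cv2.imwrite("pics/s2.png",eyes.read_camera("scene")[100:260,190:410].repeat(3,0).repeat(3,1))
st()
cv2.imwrite("pics/t2.png",eyes.read_camera("top"));st()
E
```

```text
t 10.68 tcp [ 0.5367 -0.01    0.2956] yaw_y 88.75 tilt z [ 7.e-04 -1.e-04 -1.e+00] F [ 0.67 -0.27 -2.43] M [-0.01 -0.02 -0.01] gap 0.0394 q [-0.17  0.3  -0.25  1.02  0.   -0.15]
cm in tool: [-0.03  0.1   1.22] wz -0.01
t 10.72 tcp [ 0.5367 -0.01    0.2956] yaw_y 88.75 tilt z [ 8.e-04 -1.e-04 -1.e+00] F [-0.83 -0.44 -3.17] M [-0.01 -0.01  0.04] gap 0.039 q [-0.17  0.3  -0.25  1.02  0.   -0.15]
t 10.78 tcp [ 0.5367 -0.0099  0.2956] yaw_y 88.75 tilt z [ 8.e-04 -0.e+00 -1.e+00] F [ 0.23 -0.17 -3.78] M [ 0.03  0.01 -0.06] gap 0.0391 q [-0.17  0.3  -0.25  1.02  0.   -0.15]
```

View pics/s2.png

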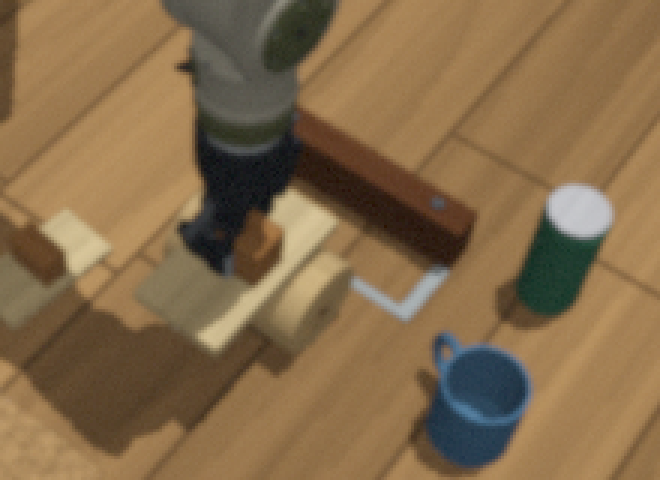

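View pics/t2.png

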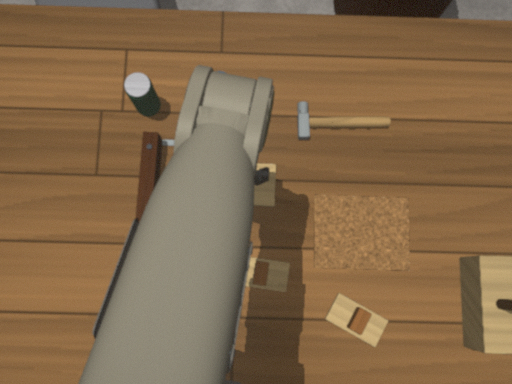

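Call:
carry_out(
  motion=[
    {"jaw":-0.6,"tx":0,"ty":0.1,"tz":0.5,"wx":0,"wy":0,"wz":0},
    {"jaw":-0.6,"tx":0,"ty":0,"tz":0.4,"wx":0,"wy":0,"wz":0},
    {"jaw":-0.6,"tx":0,"ty":0,"tz":0.1,"wx":0,"wy":0,"wz":0},
    {"jaw":-0.6,"tx":0,"ty":0,"tz":0,"wx":0,"wy":0,"wz":0},
  ],
)

```text
clock: 11.28
tcp_pos: [0.5365, -0.0087, 0.285]
orientation: [-0.0, 0.011, 1.0, 0.0]
wrist_force: [0.3, 0.4, -3.1]
finger_gap: 0.0394
```

Call:
carry_out(
  motion=[
    {"jaw":-0.6,"tx":0,"ty":0,"tz":0.1,"wx":0,"wy":0,"wz":0},
    {"jaw":-0.6,"tx":0,"ty":0,"tz":0.05,"wx":0,"wy":0,"wz":0},
    {"jaw":-0.6,"tx":0,"ty":0,"tz":0,"wx":0,"wy":0,"wz":0},
  ],
)

```text
clock: 11.65
tcp_pos: [0.5365, -0.0087, 0.2837]
orientation: [0.0, 0.011, 1.0, 0.0]
wrist_force: [0.1, -0.1, -2.0]
finger_gap: 0.0393
```

Call:
carry_out(
  motion=[
    {"jaw":-0.6,"tx":0,"ty":0,"tz":0.1,"wx":0,"wy":0,"wz":0},
    {"jaw":-0.6,"tx":0,"ty":0,"tz":0,"wx":0,"wy":0,"wz":0},
  ],
)

```text
clock: 11.9
tcp_pos: [0.5366, -0.0087, 0.2833]
orientation: [0.0, 0.011, 1.0, 0.0]
wrist_force: [-2.0, 1.4, 3.0]
finger_gap: 0.039
```

Call:
carry_out(
  motion=[
    {"jaw":-0.6,"tx":0,"ty":0,"tz":0.06,"wx":0,"wy":0,"wz":0},
    {"jaw":-0.6,"tx":0,"ty":0,"tz":0,"wx":0,"wy":0,"wz":0},
    {"jaw":-0.6,"tx":0,"ty":0,"tz":0,"wx":0,"wy":0,"wz":0},
  ],
)

```text
clock: 12.28
tcp_pos: [0.5365, -0.0087, 0.2833]
orientation: [0.001, 0.011, 1.0, 0.0]
wrist_force: [-3.4, 0.2, 8.4]
finger_gap: 0.039
```

```bash
python3 - <<'E'
from h import *
st()
E
```

```text
t 12.28 tcp [ 0.5365 -0.0087  0.2833] yaw_y 88.78 tilt z [ 1.2e-03  3.0e-04 -1.0e+00] F [-3.38  0.25  8.36] M [0.5  0.73 0.11] gap 0.039 q [-0.17  0.31 -0.27  0.99  0.   -0.14]
```

Call:
carry_out(
  motion=[
    {"jaw":-0.6,"tx":0,"ty":0.3,"tz":0,"wx":0,"wy":0,"wz":0},
    {"jaw":-0.6,"tx":0,"ty":0.5,"tz":0,"wx":0,"wy":0,"wz":0},
    {"jaw":-0.6,"tx":0,"ty":0.5,"tz":0,"wx":0,"wy":0,"wz":0},
    {"jaw":-0.6,"tx":0,"ty":0.5,"tz":0,"wx":0,"wy":0,"wz":0},
    {"jaw":-0.6,"tx":0,"ty":0.2,"tz":0,"wx":0,"wy":0,"wz":0},
  ],
)

```text
clock: 12.9
tcp_pos: [0.5372, 0.0115, 0.2833]
orientation: [0.001, 0.011, 1.0, 0.0]
wrist_force: [-2.6, -0.8, 7.8]
finger_gap: 0.0391
```

```bash
python3 - <<'E'
from h import *
st()
cv2.imwrite("pics/s3.png",eyes.read_camera("scene")[100:260,190:410].repeat(3,0).repeat(3,1))
E
```

```text
t 12.9 tcp [0.5372 0.0115 0.2833] yaw_y 88.79 tilt z [ 1.8e-03  1.0e-04 -1.0e+00] F [-2.61 -0.79  7.78] M [ 0.31  0.59 -0.  ] gap 0.0391 q [-0.13  0.31 -0.27  0.99  0.   -0.11]
```

View pics/s3.png

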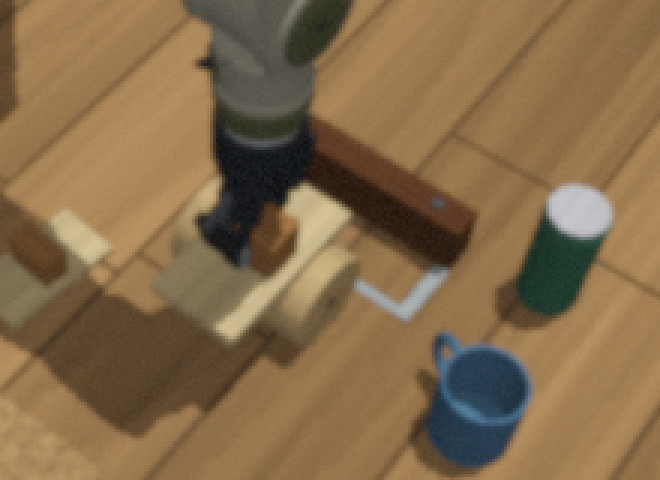

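The roller follows the sole, with about 11 N of normal force. I'll continue to just before the bead.

Call:
carry_out(
  motion=[
    {"jaw":-0.6,"tx":0,"ty":0.3,"tz":0,"wx":0,"wy":0,"wz":0},
    {"jaw":-0.6,"tx":0,"ty":0.6,"tz":0,"wx":0,"wy":0,"wz":0},
    {"jaw":-0.6,"tx":0,"ty":0.6,"tz":0,"wx":0,"wy":0,"wz":0},
    {"jaw":-0.6,"tx":0,"ty":0.6,"tz":0,"wx":0,"wy":0,"wz":0},
    {"jaw":-0.6,"tx":0,"ty":0.6,"tz":0,"wx":0,"wy":0,"wz":0},
    {"jaw":-0.6,"tx":0,"ty":0.3,"tz":0,"wx":0,"wy":0,"wz":0},
  ],
)

```text
clock: 13.7
tcp_pos: [0.5381, 0.0415, 0.2834]
orientation: [0.001, 0.011, 1.0, -0.0]
wrist_force: [-0.4, -0.2, 5.9]
finger_gap: 0.0392
```

Call:
carry_out(
  motion=[
    {"jaw":-0.6,"tx":0,"ty":0.3,"tz":0,"wx":0,"wy":0,"wz":0},
    {"jaw":-0.6,"tx":0,"ty":0.6,"tz":0,"wx":0,"wy":0,"wz":0},
    {"jaw":-0.6,"tx":0,"ty":0.6,"tz":0,"wx":0,"wy":0,"wz":0},
    {"jaw":-0.6,"tx":0,"ty":0.6,"tz":0,"wx":0,"wy":0,"wz":0},
    {"jaw":-0.6,"tx":0,"ty":0.6,"tz":0,"wx":0,"wy":0,"wz":0},
    {"jaw":-0.6,"tx":0,"ty":0.3,"tz":0,"wx":0,"wy":0,"wz":0},
  ],
)

```text
clock: 14.45
tcp_pos: [0.539, 0.0715, 0.2834]
orientation: [0.002, 0.011, 1.0, -0.0]
wrist_force: [0.8, -0.4, 4.8]
finger_gap: 0.0392
```

```bash
python3 - <<'E'
from h import *
st()
cv2.imwrite("pics/s4.png",eyes.read_camera("scene")[100:260,190:410].repeat(3,0).repeat(3,1))
E
```

```text
t 14.45 tcp [0.539  0.0715 0.2834] yaw_y 88.78 tilt z [ 3.2e-03 -1.0e-04 -1.0e+00] F [ 0.76 -0.39  4.77] M [ 0.01  0.27 -0.07] gap 0.0392 q [-0.02  0.32 -0.25  1.   -0.    0.01]
```

View pics/s4.png

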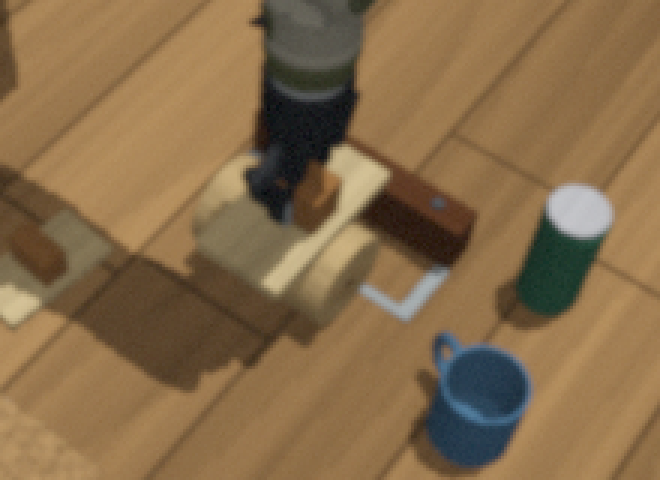

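Call:
carry_out(
  motion=[
    {"jaw":-0.6,"tx":0,"ty":0.3,"tz":0.02,"wx":0,"wy":0,"wz":0},
    {"jaw":-0.6,"tx":0,"ty":0.5,"tz":0.02,"wx":0,"wy":0,"wz":0},
    {"jaw":-0.6,"tx":0,"ty":0.5,"tz":0.02,"wx":0,"wy":0,"wz":0},
    {"jaw":-0.6,"tx":0,"ty":0.5,"tz":0,"wx":0,"wy":0,"wz":0},
    {"jaw":-0.6,"tx":0,"ty":0.4,"tz":0,"wx":0,"wy":0,"wz":0},
    {"jaw":-0.6,"tx":0,"ty":0,"tz":0,"wx":0,"wy":0,"wz":0},
  ],
)

```text
clock: 15.25
tcp_pos: [0.5397, 0.0935, 0.2834]
orientation: [0.002, 0.011, 1.0, -0.0]
wrist_force: [-1.7, 0.7, 8.1]
finger_gap: 0.0389
```

```bash
python3 - <<'E'
from h import *
st()
E
```

```text
t 15.25 tcp [0.5397 0.0935 0.2834] yaw_y 88.79 tilt z [ 4.2e-03 -1.0e-04 -1.0e+00] F [-1.73  0.67  8.14] M [-0.03  0.43 -0.06] gap 0.0389 q [ 0.02  0.33 -0.24  1.   -0.    0.05]
```

Call:
carry_out(
  motion=[
    {"jaw":-0.6,"tx":0,"ty":0.2,"tz":0.03,"wx":0,"wy":0,"wz":0},
    {"jaw":-0.6,"tx":0,"ty":0.2,"tz":0,"wx":0,"wy":0,"wz":0},
    {"jaw":-0.6,"tx":0,"ty":0,"tz":0,"wx":0,"wy":0,"wz":0},
  ],
)

```text
clock: 15.62
tcp_pos: [0.5398, 0.0973, 0.2833]
orientation: [0.002, 0.011, 1.0, -0.0]
wrist_force: [-0.8, -0.4, 9.7]
finger_gap: 0.0392
```

Call:
carry_out(
  motion=[
    {"jaw":-0.6,"tx":0,"ty":0.2,"tz":0,"wx":0,"wy":0,"wz":0},
    {"jaw":-0.6,"tx":0,"ty":0,"tz":0,"wx":0,"wy":0,"wz":0},
  ],
)

```text
clock: 15.88
tcp_pos: [0.5399, 0.0991, 0.2834]
orientation: [0.002, 0.011, 1.0, -0.001]
wrist_force: [-0.4, -2.1, 11.0]
finger_gap: 0.0391
```

Call:
carry_out(
  motion=[
    {"jaw":-0.6,"tx":0,"ty":0.2,"tz":-0.02,"wx":0,"wy":0,"wz":0},
    {"jaw":-0.6,"tx":0,"ty":0,"tz":0,"wx":0,"wy":0,"wz":0},
  ],
)

```text
clock: 16.12
tcp_pos: [0.5401, 0.1009, 0.2835]
orientation: [0.003, 0.011, 1.0, -0.001]
wrist_force: [0.1, -1.7, 9.8]
finger_gap: 0.0388
```

Call:
carry_out(
  motion=[
    {"jaw":-0.6,"tx":0,"ty":0.2,"tz":-0.03,"wx":0,"wy":0,"wz":0},
    {"jaw":-0.6,"tx":0,"ty":0,"tz":0,"wx":0,"wy":0,"wz":0},
  ],
)

```text
clock: 16.38
tcp_pos: [0.5402, 0.1028, 0.2838]
orientation: [0.003, 0.011, 1.0, -0.001]
wrist_force: [-0.1, -2.0, 9.7]
finger_gap: 0.039
```

Call:
carry_out(
  motion=[
    {"jaw":-0.6,"tx":0,"ty":0.2,"tz":-0.03,"wx":0,"wy":0,"wz":0},
    {"jaw":-0.6,"tx":0,"ty":0,"tz":0,"wx":0,"wy":0,"wz":0},
  ],
)

```text
clock: 16.62
tcp_pos: [0.5403, 0.1048, 0.2841]
orientation: [0.003, 0.011, 1.0, -0.001]
wrist_force: [0.6, -1.7, 8.9]
finger_gap: 0.0392
```

```bash
python3 - <<'E'
from h import *
st()
cv2.imwrite("pics/s5.png",eyes.read_camera("scene")[100:260,190:410].repeat(3,0).repeat(3,1))
E
```

```text
t 16.62 tcp [0.5403 0.1048 0.2841] yaw_y 88.76 tilt z [ 0.0051 -0.0017 -1.    ] F [ 0.63 -1.69  8.87] M [-0.63  0.37  0.08] gap 0.0392 q [ 0.05  0.33 -0.24  1.   -0.    0.07]
```

View pics/s5.png

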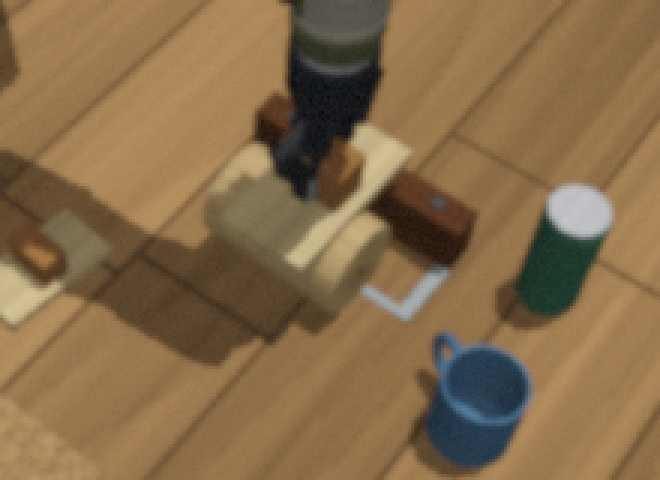

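Call:
carry_out(
  motion=[
    {"jaw":-0.6,"tx":0,"ty":0.2,"tz":-0.02,"wx":0,"wy":0,"wz":0},
    {"jaw":-0.6,"tx":0,"ty":0.2,"tz":-0.02,"wx":0,"wy":0,"wz":0},
    {"jaw":-0.6,"tx":0,"ty":0,"tz":0,"wx":0,"wy":0,"wz":0},
  ],
)

```text
clock: 17.05
tcp_pos: [0.5404, 0.1089, 0.2845]
orientation: [0.003, 0.011, 1.0, -0.001]
wrist_force: [0.3, -1.8, 9.3]
finger_gap: 0.0391
```

Call:
carry_out(
  motion=[
    {"jaw":-0.6,"tx":0,"ty":0.2,"tz":-0.015,"wx":0,"wy":0,"wz":0},
    {"jaw":-0.6,"tx":0,"ty":0.2,"tz":-0.015,"wx":0,"wy":0,"wz":0},
    {"jaw":-0.6,"tx":0,"ty":0,"tz":0,"wx":0,"wy":0,"wz":0},
  ],
)

```text
clock: 17.42
tcp_pos: [0.5404, 0.113, 0.2849]
orientation: [0.003, 0.011, 1.0, -0.001]
wrist_force: [-0.7, -2.2, 10.3]
finger_gap: 0.0389
```

Call:
carry_out(
  motion=[
    {"jaw":-0.6,"tx":0,"ty":0.2,"tz":-0.015,"wx":0,"wy":0,"wz":0},
    {"jaw":-0.6,"tx":0,"ty":0.2,"tz":-0.015,"wx":0,"wy":0,"wz":0},
    {"jaw":-0.6,"tx":0,"ty":0,"tz":0,"wx":0,"wy":0,"wz":0},
  ],
)

```text
clock: 17.8
tcp_pos: [0.5405, 0.1171, 0.2853]
orientation: [0.003, 0.011, 1.0, -0.001]
wrist_force: [-0.0, -2.1, 9.7]
finger_gap: 0.0391
```

```bash
python3 - <<'E'
from h import *
st()
E
```

```text
t 17.8 tcp [0.5405 0.1171 0.2853] yaw_y 88.77 tilt z [ 0.0053 -0.0011 -1.    ] F [-0.01 -2.12  9.73] M [-0.47  0.38  0.03] gap 0.0391 q [ 0.07  0.33 -0.23  1.   -0.    0.09]
```

Call:
carry_out(
  motion=[
    {"jaw":-0.6,"tx":0,"ty":0.2,"tz":-0.01,"wx":0,"wy":0,"wz":0},
    {"jaw":-0.6,"tx":0,"ty":0.2,"tz":-0.01,"wx":0,"wy":0,"wz":0},
    {"jaw":-0.6,"tx":0,"ty":0,"tz":0,"wx":0,"wy":0,"wz":0},
  ],
)

```text
clock: 18.18
tcp_pos: [0.5406, 0.1211, 0.2855]
orientation: [0.003, 0.011, 1.0, -0.0]
wrist_force: [0.1, -0.2, 9.5]
finger_gap: 0.0393
```

Call:
carry_out(
  motion=[
    {"jaw":-0.6,"tx":0,"ty":0.2,"tz":-0.01,"wx":0,"wy":0,"wz":0},
    {"jaw":-0.6,"tx":0,"ty":0.2,"tz":0,"wx":0,"wy":0,"wz":0},
    {"jaw":-0.6,"tx":0,"ty":0,"tz":0,"wx":0,"wy":0,"wz":0},
  ],
)

```text
clock: 18.55
tcp_pos: [0.5407, 0.1252, 0.2857]
orientation: [0.003, 0.011, 1.0, -0.0]
wrist_force: [0.0, -1.0, 10.6]
finger_gap: 0.0391
```

Call:
carry_out(
  motion=[
    {"jaw":-0.6,"tx":0,"ty":0.2,"tz":0,"wx":0,"wy":0,"wz":0},
    {"jaw":-0.6,"tx":0,"ty":0.2,"tz":0,"wx":0,"wy":0,"wz":0},
    {"jaw":-0.6,"tx":0,"ty":0,"tz":0,"wx":0,"wy":0,"wz":0},
  ],
)

```text
clock: 18.92
tcp_pos: [0.5408, 0.1293, 0.2858]
orientation: [0.003, 0.011, 1.0, -0.0]
wrist_force: [-0.7, -0.3, 10.8]
finger_gap: 0.0391
```

```bash
python3 - <<'E'
from h import *
st()
cv2.imwrite("pics/s6.png",eyes.read_camera("scene")[100:260,190:410].repeat(3,0).repeat(3,1))
E
```

```text
t 18.93 tcp [0.5408 0.1293 0.2858] yaw_y 88.78 tilt z [ 5.5e-03 -4.0e-04 -1.0e+00] F [-0.69 -0.27 10.8 ] M [-0.35  0.45  0.03] gap 0.0391 q [ 0.09  0.34 -0.22  1.01 -0.    0.11]
```

View pics/s6.png

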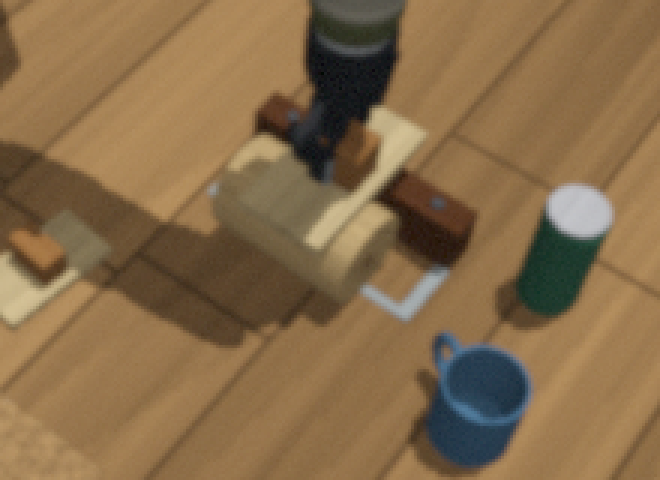

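Call:
carry_out(
  motion=[
    {"jaw":-0.6,"tx":0,"ty":0.2,"tz":0,"wx":0,"wy":0,"wz":0},
    {"jaw":-0.6,"tx":0,"ty":0.2,"tz":0,"wx":0,"wy":0,"wz":0},
    {"jaw":-0.6,"tx":0,"ty":0.2,"tz":0.01,"wx":0,"wy":0,"wz":0},
    {"jaw":-0.6,"tx":0,"ty":0.2,"tz":0.01,"wx":0,"wy":0,"wz":0},
    {"jaw":-0.6,"tx":0,"ty":0,"tz":0,"wx":0,"wy":0,"wz":0},
  ],
)

```text
clock: 19.6
tcp_pos: [0.5409, 0.1375, 0.2857]
orientation: [0.003, 0.011, 1.0, 0.0]
wrist_force: [-0.2, 0.5, 12.0]
finger_gap: 0.0392
```

Call:
carry_out(
  motion=[
    {"jaw":-0.6,"tx":0,"ty":0.2,"tz":0.01,"wx":0,"wy":0,"wz":0},
    {"jaw":-0.6,"tx":0,"ty":0.2,"tz":0.015,"wx":0,"wy":0,"wz":0},
    {"jaw":-0.6,"tx":0,"ty":0.2,"tz":0.015,"wx":0,"wy":0,"wz":0},
    {"jaw":-0.6,"tx":0,"ty":0,"tz":0,"wx":0,"wy":0,"wz":0},
  ],
)

```text
clock: 20.1
tcp_pos: [0.5411, 0.1436, 0.2855]
orientation: [0.003, 0.01, 1.0, 0.0]
wrist_force: [-0.7, 1.8, 13.7]
finger_gap: 0.0391
```

```bash
python3 - <<'E'
from h import *
st()
E
```

```text
t 20.1 tcp [0.5411 0.1436 0.2855] yaw_y 88.8 tilt z [ 5.9e-03  5.0e-04 -1.0e+00] F [-0.7   1.83 13.72] M [-0.23  0.53  0.02] gap 0.0391 q [ 0.12  0.34 -0.21  1.01 -0.    0.14]
```

Call:
carry_out(
  motion=[
    {"jaw":-0.6,"tx":0,"ty":0.2,"tz":0.005,"wx":0,"wy":0,"wz":0},
    {"jaw":-0.6,"tx":0,"ty":0.2,"tz":0.01,"wx":0,"wy":0,"wz":0},
    {"jaw":-0.6,"tx":0,"ty":0.2,"tz":0.015,"wx":0,"wy":0,"wz":0},
    {"jaw":-0.6,"tx":0,"ty":0,"tz":0,"wx":0,"wy":0,"wz":0},
  ],
)

```text
clock: 20.6
tcp_pos: [0.5412, 0.1498, 0.2852]
orientation: [0.003, 0.01, 1.0, 0.0]
wrist_force: [-1.1, 2.1, 11.6]
finger_gap: 0.0394
```

Call:
carry_out(
  motion=[
    {"jaw":-0.6,"tx":0,"ty":0.2,"tz":0.02,"wx":0,"wy":0,"wz":0},
    {"jaw":-0.6,"tx":0,"ty":0.2,"tz":0.02,"wx":0,"wy":0,"wz":0},
    {"jaw":-0.6,"tx":0,"ty":0,"tz":0,"wx":0,"wy":0,"wz":0},
  ],
)

```text
clock: 20.98
tcp_pos: [0.5413, 0.1538, 0.2848]
orientation: [0.003, 0.01, 1.0, 0.001]
wrist_force: [-1.3, 1.4, 12.4]
finger_gap: 0.0389
```

Call:
carry_out(
  motion=[
    {"jaw":-0.6,"tx":0,"ty":0.2,"tz":0.025,"wx":0,"wy":0,"wz":0},
    {"jaw":-0.6,"tx":0,"ty":0.2,"tz":0.025,"wx":0,"wy":0,"wz":0},
    {"jaw":-0.6,"tx":0,"ty":0,"tz":0,"wx":0,"wy":0,"wz":0},
  ],
)

```text
clock: 21.35
tcp_pos: [0.5414, 0.158, 0.2844]
orientation: [0.003, 0.01, 1.0, 0.001]
wrist_force: [-1.3, 2.9, 11.7]
finger_gap: 0.0389
```

```bash
python3 - <<'E'
from h import *
st()
cv2.imwrite("pics/s7.png",eyes.read_camera("scene")[100:260,190:410].repeat(3,0).repeat(3,1))
E
```

```text
t 21.35 tcp [0.5414 0.158  0.2844] yaw_y 88.82 tilt z [ 0.0061  0.0014 -1.    ] F [-1.33  2.95 11.7 ] M [0.04 0.46 0.04] gap 0.0389 q [ 0.14  0.35 -0.2   1.01  0.    0.16]
```

View pics/s7.png

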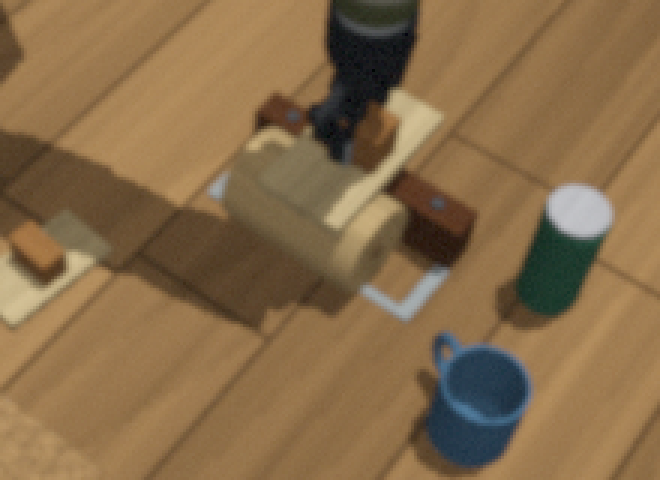

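Call:
carry_out(
  motion=[
    {"jaw":-0.6,"tx":0,"ty":0.2,"tz":0.03,"wx":0,"wy":0,"wz":0},
    {"jaw":-0.6,"tx":0,"ty":0.2,"tz":0.03,"wx":0,"wy":0,"wz":0},
    {"jaw":-0.6,"tx":0,"ty":0,"tz":0,"wx":0,"wy":0,"wz":0},
  ],
)

```text
clock: 21.78
tcp_pos: [0.5415, 0.162, 0.2839]
orientation: [0.003, 0.01, 1.0, 0.001]
wrist_force: [-1.3, 3.1, 13.0]
finger_gap: 0.0395
```

Call:
carry_out(
  motion=[
    {"jaw":-0.6,"tx":0,"ty":0.2,"tz":0.03,"wx":0,"wy":0,"wz":0},
    {"jaw":-0.6,"tx":0,"ty":0.1,"tz":0.01,"wx":0,"wy":0,"wz":0},
    {"jaw":-0.6,"tx":0,"ty":0,"tz":0,"wx":0,"wy":0,"wz":0},
  ],
)

```text
clock: 22.15
tcp_pos: [0.5416, 0.1648, 0.2835]
orientation: [0.003, 0.01, 1.0, 0.001]
wrist_force: [-1.0, 2.1, 13.3]
finger_gap: 0.0393
```

```bash
python3 - <<'E'
from h import *
st()
E
```

```text
t 22.15 tcp [0.5416 0.1648 0.2835] yaw_y 88.82 tilt z [ 0.0063  0.0011 -1.    ] F [-1.01  2.07 13.3 ] M [-0.13  0.52  0.05] gap 0.0393 q [ 0.15  0.36 -0.2   1.01  0.    0.17]
```

Call:
carry_out(
  motion=[
    {"jaw":-0.6,"tx":0,"ty":0.2,"tz":0,"wx":0,"wy":0,"wz":0},
    {"jaw":-0.6,"tx":0,"ty":0,"tz":0,"wx":0,"wy":0,"wz":0},
  ],
)

```text
clock: 22.4
tcp_pos: [0.5418, 0.1667, 0.2834]
orientation: [0.003, 0.01, 1.0, 0.0]
wrist_force: [-0.6, 2.0, 11.3]
finger_gap: 0.0392
```

Call:
carry_out(
  motion=[
    {"jaw":-0.6,"tx":0,"ty":0.2,"tz":0,"wx":0,"wy":0,"wz":0},
    {"jaw":-0.6,"tx":0,"ty":0,"tz":0,"wx":0,"wy":0,"wz":0},
  ],
)

```text
clock: 22.65
tcp_pos: [0.5419, 0.1678, 0.2832]
orientation: [0.003, 0.011, 1.0, -0.001]
wrist_force: [0.5, -2.8, 12.1]
finger_gap: 0.0394
```

Call:
carry_out(
  motion=[
    {"jaw":-0.6,"tx":0,"ty":0.1,"tz":0,"wx":0,"wy":0,"wz":0},
    {"jaw":-0.6,"tx":0,"ty":0,"tz":0,"wx":0,"wy":0,"wz":0},
  ],
)

```text
clock: 22.9
tcp_pos: [0.542, 0.1683, 0.2831]
orientation: [0.003, 0.011, 1.0, -0.002]
wrist_force: [1.3, -5.6, 10.8]
finger_gap: 0.0392
```

```bash
python3 - <<'E'
from h import *
st()
E
```

```text
t 22.9 tcp [0.542  0.1683 0.2831] yaw_y 88.74 tilt z [ 0.0064 -0.004  -1.    ] F [ 1.34 -5.55 10.75] M [-1.88  0.31  0.27] gap 0.0392 q [ 0.16  0.36 -0.19  1.01 -0.01  0.18]
```

The roller is home: the horizontal reaction is 5.6 N and it rises with each step. I'll hold it there for just over a second.

Call:
carry_out(
  motion=[
    {"jaw":-0.6,"tx":0,"ty":0.05,"tz":0.01,"wx":0,"wy":0,"wz":0},
    {"jaw":-0.6,"tx":0,"ty":0,"tz":0,"wx":0,"wy":0,"wz":0},
    {"jaw":-0.6,"tx":0,"ty":0,"tz":0,"wx":0,"wy":0,"wz":0},
    {"jaw":-0.6,"tx":0,"ty":0,"tz":0,"wx":0,"wy":0,"wz":0},
    {"jaw":-0.6,"tx":0,"ty":0,"tz":0,"wx":0,"wy":0,"wz":0},
    {"jaw":-0.6,"tx":0,"ty":0,"tz":0,"wx":0,"wy":0,"wz":0},
    {"jaw":-0.6,"tx":0,"ty":0,"tz":0,"wx":0,"wy":0,"wz":0},
    {"jaw":-0.6,"tx":0,"ty":0,"tz":0,"wx":0,"wy":0,"wz":0},
    {"jaw":-0.6,"tx":0,"ty":0,"tz":0,"wx":0,"wy":0,"wz":0},
    {"jaw":-0.6,"tx":0,"ty":0,"tz":0,"wx":0,"wy":0,"wz":0},
  ],
)

```text
clock: 24.15
tcp_pos: [0.542, 0.1684, 0.2831]
orientation: [0.003, 0.011, 1.0, -0.002]
wrist_force: [0.8, -6.0, 12.8]
finger_gap: 0.0393
```

```bash
python3 - <<'E'
from h import *
st()
cv2.imwrite("pics/s8.png",eyes.read_camera("scene")[100:260,190:410].repeat(3,0).repeat(3,1))
st()
E
```

```text
t 24.15 tcp [0.542  0.1684 0.2831] yaw_y 88.72 tilt z [ 0.0064 -0.0048 -1.    ] F [ 0.76 -5.99 12.78] M [-2.17  0.35  0.33] gap 0.0393 q [ 0.16  0.36 -0.19  1.01 -0.01  0.18]
t 24.2 tcp [0.542  0.1684 0.2831] yaw_y 88.72 tilt z [ 0.0065 -0.0048 -1.    ] F [ 0.36 -6.85 11.96] M [-2.13  0.32  0.29] gap 0.0395 q [ 0.16  0.36 -0.19  1.01 -0.01  0.18]
```

View pics/s8.png

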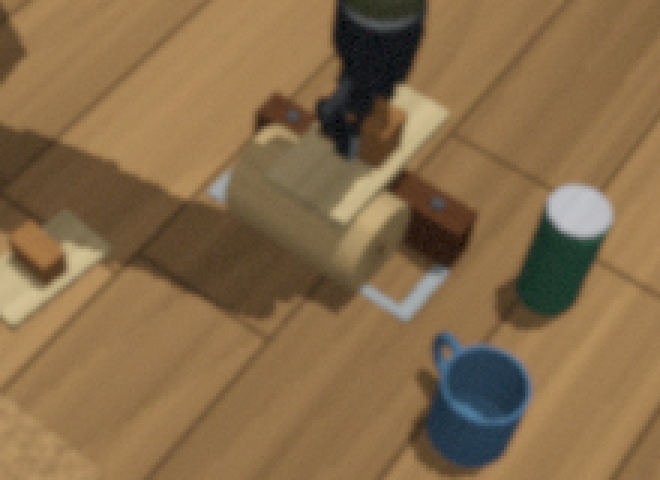

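Call:
carry_out(
  motion=[
    {"jaw":-0.6,"tx":0,"ty":0,"tz":-0.15,"wx":0,"wy":0,"wz":0},
    {"jaw":-0.6,"tx":0,"ty":0,"tz":-0.25,"wx":0,"wy":0,"wz":0},
    {"jaw":-0.6,"tx":0,"ty":0,"tz":-0.6,"wx":0,"wy":0,"wz":0},
    {"jaw":-0.6,"tx":0,"ty":0,"tz":-1,"wx":0,"wy":0,"wz":0},
    {"jaw":-0.6,"tx":0,"ty":0,"tz":-2,"wx":0,"wy":0,"wz":0},
    {"jaw":-0.6,"tx":0,"ty":0,"tz":-1.5,"wx":0,"wy":0,"wz":0},
    {"jaw":-0.6,"tx":0,"ty":0,"tz":0,"wx":0,"wy":0,"wz":0},
  ],
)

```text
clock: 25.08
tcp_pos: [0.5409, 0.1699, 0.337]
orientation: [0.002, 0.011, 1.0, 0.0]
wrist_force: [-0.4, -0.2, -3.0]
finger_gap: 0.0394
```

```bash
python3 - <<'E'
from h import *
st();go((0.4515,-0.3045,.335),90)
E
```

```text
t 25.07 tcp [0.5409 0.1699 0.337 ] yaw_y 88.78 tilt z [ 3.1e-03  7.0e-04 -1.0e+00] F [-0.38 -0.18 -3.01] M [ 0.03 -0.05 -0.06] gap 0.0394 q [ 0.16  0.32 -0.11  1.14  0.    0.18]
cm in tool: [  7.93 -47.62   0.14] wz -1.22
```

Call:
carry_out(
  motion=[
    {"jaw":-0.6,"tx":0.2,"ty":-1,"tz":0,"wx":0,"wy":0,"wz":0},
    {"jaw":-0.6,"tx":0.4,"ty":-2.6,"tz":0,"wx":0,"wy":0,"wz":0},
    {"jaw":-0.6,"tx":0.4,"ty":-2.6,"tz":0,"wx":0,"wy":0,"wz":0},
    {"jaw":-0.6,"tx":0.5,"ty":-2.6,"tz":0,"wx":0,"wy":0,"wz":0},
    {"jaw":-0.6,"tx":0.4,"ty":-2.6,"tz":0,"wx":0,"wy":0,"wz":0},
    {"jaw":-0.6,"tx":0.4,"ty":-2.6,"tz":0,"wx":0,"wy":0,"wz":0},
    {"jaw":-0.6,"tx":0.5,"ty":-2.6,"tz":0,"wx":0,"wy":0,"wz":0},
    {"jaw":-0.6,"tx":0.4,"ty":-2.6,"tz":0,"wx":0,"wy":0,"wz":0},
    {"jaw":-0.6,"tx":0.4,"ty":-2.6,"tz":0,"wx":0,"wy":0,"wz":0},
    {"jaw":-0.6,"tx":0.5,"ty":-2.6,"tz":0,"wx":0,"wy":0,"wz":0},
    {"jaw":-0.6,"tx":0.4,"ty":-2.6,"tz":0,"wx":0,"wy":0,"wz":0},
    {"jaw":-0.6,"tx":0.4,"ty":-2.6,"tz":0,"wx":0,"wy":0,"wz":0},
    {"jaw":-0.6,"tx":0.4,"ty":-2.6,"tz":0,"wx":0,"wy":0,"wz":0},
    {"jaw":-0.6,"tx":0.5,"ty":-2.6,"tz":0,"wx":0,"wy":0,"wz":0},
    {"jaw":-0.6,"tx":0.4,"ty":-2.6,"tz":0,"wx":0,"wy":0,"wz":0},
    {"jaw":-0.6,"tx":0.5,"ty":-2.6,"tz":0,"wx":0,"wy":0,"wz":0},
    {"jaw":-0.6,"tx":0.5,"ty":-2.6,"tz":0,"wx":0,"wy":0,"wz":0},
    {"jaw":-0.6,"tx":0.4,"ty":-2.6,"tz":0,"wx":0,"wy":0,"wz":0},
    {"jaw":-0.6,"tx":0.3,"ty":-2.3,"tz":0,"wx":0,"wy":0,"wz":0},
    {"jaw":-0.6,"tx":0,"ty":0,"tz":0,"wx":0,"wy":0,"wz":-1},
  ],
)

```text
clock: 27.58
tcp_pos: [0.4506, -0.3051, 0.3347]
orientation: [-0.0, 0.003, 1.0, 0.0]
wrist_force: [0.7, 0.3, -2.7]
finger_gap: 0.039
```

```bash
python3 - <<'E'
from h import *
st();go((0.4515,-0.3045,.1904),90)
t=eyes.read_camera("top");cv2.imwrite("pics/t3.png",t)
cv2.imwrite("pics/t3c.png",cv2.resize(t[120:250,115:250],None,fx=4.5,fy=4.5,interpolation=cv2.INTER_CUBIC))
M=R().as_matrix();x=M[:,1];y=M[:,0]; p=get_state()["tcp_pos"]-np.array([0,0,.1724])
print(proj("top",[p+x*a*.085+y*b*.045 for a,b in((1,1),(1,-1),(-1,-1),(-1,1))]))
E
```

```text
t 27.57 tcp [ 0.4506 -0.3051  0.3347] yaw_y 89.67 tilt z [-5.e-04  4.e-04 -1.e+00] F [ 0.7   0.32 -2.74] M [ 0.05  0.02 -0.01] gap 0.039 q [-0.74  0.28 -0.17  1.12 -0.   -0.74]
cm in tool: [-0.1   0.06 14.43] wz -0.33
[[337.82332652 246.13091816]
 [337.71045897 201.18667555]
 [421.89037226 203.7594448 ]
 [423.34950079 248.6412944 ]]
```

View pics/t3.png

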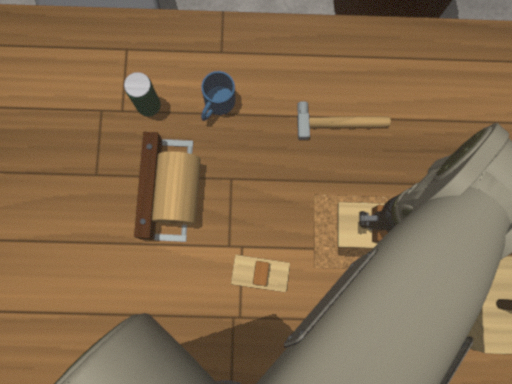

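View pics/t3c.png

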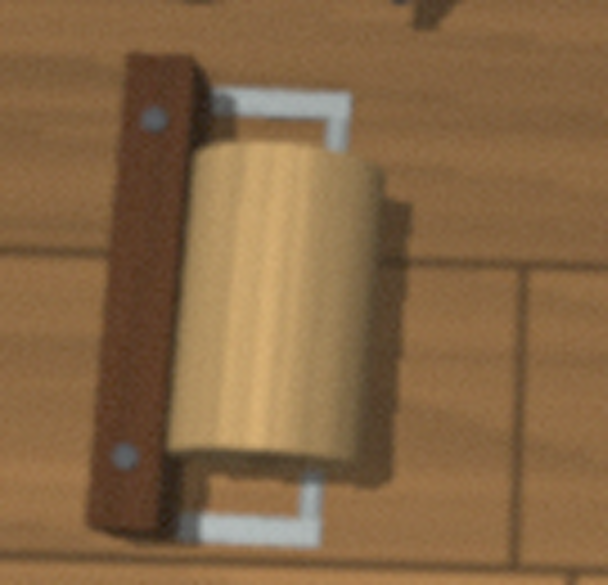

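The top view shows the roller against the fence, square, and behind the bead. The sole's edges match the predicted position over the mat (left edge at u=338, v from 202 to 247). Next I'll lower the block.

Call:
carry_out(
  motion=[
    {"jaw":-0.6,"tx":-0.1,"ty":0,"tz":1.5,"wx":0,"wy":0,"wz":0},
    {"jaw":-0.6,"tx":0,"ty":0,"tz":2.5,"wx":0,"wy":0,"wz":0},
    {"jaw":-0.6,"tx":0,"ty":0,"tz":2.5,"wx":0,"wy":0,"wz":0},
    {"jaw":-0.6,"tx":0,"ty":0,"tz":2.5,"wx":0,"wy":0,"wz":0},
    {"jaw":-0.6,"tx":0,"ty":0,"tz":2.5,"wx":0,"wy":0,"wz":0},
    {"jaw":-0.6,"tx":0,"ty":0,"tz":1.5,"wx":0,"wy":0,"wz":0},
    {"jaw":-0.6,"tx":0,"ty":0,"tz":0.7,"wx":0,"wy":0,"wz":0},
    {"jaw":-0.6,"tx":0,"ty":0,"tz":0.3,"wx":0,"wy":0,"wz":0},
    {"jaw":-0.6,"tx":0,"ty":0,"tz":0.2,"wx":0,"wy":0,"wz":0},
    {"jaw":-0.6,"tx":0,"ty":0,"tz":0.1,"wx":0,"wy":0,"wz":0},
    {"jaw":-0.6,"tx":0,"ty":0,"tz":0,"wx":0,"wy":0,"wz":0},
  ],
)

```text
clock: 29.0
tcp_pos: [0.4523, -0.3036, 0.1927]
orientation: [0.0, 0.002, 1.0, -0.0]
wrist_force: [-0.1, 0.4, -3.9]
finger_gap: 0.0391
```

```bash
python3 - <<'E'
from h import *
st()
E
```

```text
t 29.0 tcp [ 0.4523 -0.3036  0.1927] yaw_y 89.77 tilt z [ 6.e-04 -4.e-04 -1.e+00] F [-0.13  0.36 -3.94] M [-0.04  0.02 -0.01] gap 0.0391 q [-0.74  0.41 -0.37  0.79  0.   -0.73]
```

Call:
carry_out(
  motion=[
    {"jaw":-0.6,"tx":0,"ty":0,"tz":0.1,"wx":0,"wy":0,"wz":0},
    {"jaw":-0.6,"tx":0,"ty":0,"tz":0.1,"wx":0,"wy":0,"wz":0},
    {"jaw":-0.6,"tx":0,"ty":0,"tz":0.05,"wx":0,"wy":0,"wz":0},
    {"jaw":-0.6,"tx":0,"ty":0,"tz":0,"wx":0,"wy":0,"wz":0},
  ],
)

```text
clock: 29.5
tcp_pos: [0.4522, -0.3035, 0.1904]
orientation: [0.0, 0.002, 1.0, -0.0]
wrist_force: [-2.1, 1.7, 4.6]
finger_gap: 0.0392
```

Call:
carry_out(
  motion=[
    {"jaw":-0.1,"tx":0,"ty":0,"tz":0,"wx":0,"wy":0,"wz":0},
    {"jaw":0.2,"tx":0,"ty":0,"tz":0,"wx":0,"wy":0,"wz":0},
    {"jaw":0.4,"tx":0,"ty":0,"tz":0,"wx":0,"wy":0,"wz":0},
    {"jaw":0.6,"tx":0,"ty":0,"tz":0,"wx":0,"wy":0,"wz":0},
    {"jaw":0.6,"tx":0,"ty":0,"tz":-0.5,"wx":0,"wy":0,"wz":0},
    {"jaw":0.6,"tx":0,"ty":0,"tz":-1.5,"wx":0,"wy":0,"wz":0},
    {"jaw":0.6,"tx":0,"ty":0,"tz":-2.5,"wx":0,"wy":0,"wz":0},
    {"jaw":0.6,"tx":0,"ty":0,"tz":-3,"wx":0,"wy":0,"wz":0},
    {"jaw":0.6,"tx":0,"ty":0,"tz":-3,"wx":0,"wy":0,"wz":0},
    {"jaw":0.6,"tx":0,"ty":0,"tz":-3,"wx":0,"wy":0,"wz":0},
    {"jaw":0.6,"tx":0,"ty":0,"tz":-1,"wx":0,"wy":0,"wz":0},
    {"jaw":0.6,"tx":0,"ty":0,"tz":0,"wx":0,"wy":0,"wz":0},
    {"jaw":0.6,"tx":0,"ty":0,"tz":0,"wx":0,"wy":0,"wz":0},
  ],
)

```text
clock: 31.12
tcp_pos: [0.4518, -0.3032, 0.3337]
orientation: [-0.001, 0.002, 1.0, 0.001]
wrist_force: [0.5, -0.6, 0.2]
finger_gap: 0.0686
```

```bash
python3 - <<'E'
from h import *
st()
C=eyes.calibration("wrist");im=eyes.read_camera("wrist");cv2.imwrite("pics/w4.png",im)
cv2.imwrite("pics/s9.png",eyes.read_camera("scene"))
import pickle;pickle.dump(C,open("w4.pkl","wb"))
E
```

```text
t 31.12 tcp [ 0.4518 -0.3032  0.3337] yaw_y 89.77 tilt z [-0.0014  0.0014 -1.    ] F [ 0.48 -0.59  0.15] M [-0.02  0.02 -0.05] gap 0.0686 q [-0.74  0.29 -0.17  1.12  0.   -0.73]
```

View pics/w4.png

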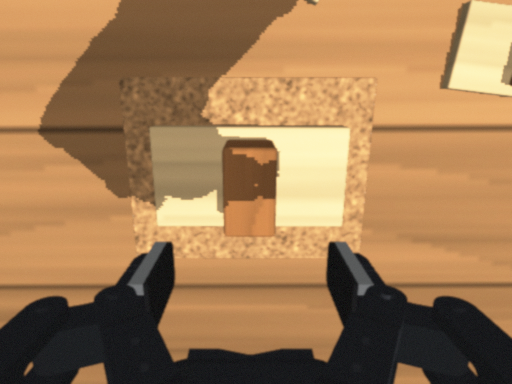

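View pics/s9.png

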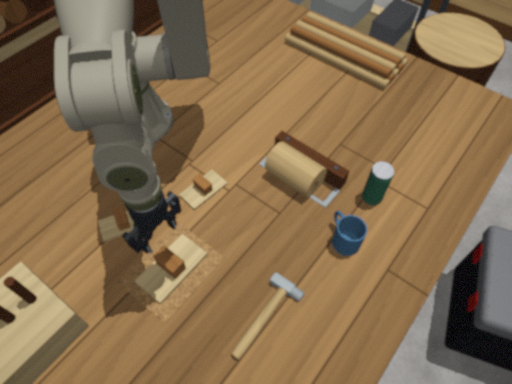

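```bash
python3 - <<'E'
from h import *
import pickle
r=np.array([(192,150),(384,178),(358,462),(168,450)])/4.5-.4+np.array([115,120])
W=ray("top",r,.048)[:,:2];a=(W[0]+W[1])/2;b=(W[2]+W[3])/2;c=(a+b)/2;d=a-b
xs=np.array([.0217,.9998]);ys=np.array([-.9998,.0217]);o=np.array([.5407,.1045])+xs*.066
print("roller x,y in stop",(c-o)@xs,(c-o)@ys,"skew",np.arctan2(-d@xs,-d@-ys) if 0 else np.arcsin(d@xs/np.linalg.norm(d)))
C=pickle.load(open("w4.pkl","rb"))
m=ray("wrist",[(122,78),(376,79),(361,259),(137,258)],.003,C)[:,:2].mean(0)
s=ray("wrist",[(150,127),(350,127),(345,227),(156,227)],.018,C)[:,:2].mean(0);print("mat",m,"sole",s,"diff",s-m)
A=cv2.imread("pics/scene0.png").astype(int);B=cv2.imread("pics/s9.png").astype(int)
for n,(x,y) in dict(mug=(350,233),can=(378,183),hammer=(270,315)).items(): print(n,abs(A-B)[y-28:y+28,x-28:x+28].mean())
E
```

```text
roller x,y in stop -0.0476780400650566 0.006486906834509287 skew -0.01180067925146788
mat [ 0.4525584  -0.30377022] sole [ 0.45230945 -0.30268844] diff [-0.00024895  0.00108178]
mug 6.121173469387755
can 6.471194727891157
hammer 7.070046768707483
```

```bash
python3 -c "
from workcell import env
print(env.hand_in())"
```

```text
the job is handed in; nothing more can be done
None
```

The job is done and handed in at about 31 s of the 72 s allowed; the interface reports no verdict.

I gripped the largest block by its handle and laid its sole on the roller. I rolled the roller over the bead with about 8–17 N of pressure by the wrist readings taken after each step. I then pressed it against the stop for a little over a second, with about 6 N sideways and 15 N down. After that I lifted off and set the block back on its mat.

| Last check | Measured | Allowed |
|---|---|---|
| Roller axis before the fence face | 47.7 mm | 44 to 52.5 mm |
| Roller off the fence's middle | 6.5 mm | 40 mm |
| Roller out of square | about 0.01 rad | 0.04 rad |
| Block off the mat's middle | about 1 mm | 30 mm |

- **Roller distance:** 47.7 mm is 0.3 mm closer than the roller can sit, so the error lies within the camera's 2 mm accuracy.
- **Bystanders:** the mug, can and hammer sit at the same pixels as at the start. The image differences there were small and even, which looks like noise.
- **Gripper:** it was clear of everything at hand-in.
- **Not checked:** force peaks between the steps, since readings come only at the end of each move. The block's flatness on the mat was judged only from the pictures.

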